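# Cover the parts pots and set them in the tray

## Robot

A 6-joint arm with a two-finger parallel gripper is mounted at the origin on the work surface; the furniture and walls round the work are solid. World frame = base frame: x ahead of the robot, y to its left, z up, the work surface at z = 0. Lengths are in mm, angles in rad, forces in N, time in s.
With the tool pointing down it reaches from about 300 to 775 mm from the base axis. Payload 14.6 kg.
Tool frame: the origin (TCP) lies on the mounting face of the last link; the fingertips stand 199 mm ahead of it and the grasp point (between the pads) lies 180 mm ahead of it; z points along the fingers, y is the line along which they close (so a half turn about z gives the same grasp; the last joint's range is limited). The gripper opens to 94 mm and grips with 3 to 60 N. Pads are 16 mm wide; open, the fingers measure 119 mm over their backs; the gripper's body (75 mm by 177 mm) begins 78 mm behind the grasp point.
Start: joints at [1.179, 0.3, 1.521, -0, 1.321, -0.067], TCP at [175.513, 521.235, 404.646] pointing down, gripper open.
Joint ranges: [-3.03, 3.03], [-0.79, 2.21], [0.23, 2.52], [-1.04, 4.18], [0, 3.07], [-2.55, 2.55]. Speed limits (rad/s): [2.22, 2.22, 2.57, 3.14, 3.14, 3.14].

## Interface

Orientations are given as [roll, pitch, yaw] about the fixed x, y, z axes, in that order (R = Rz(yaw) Ry(pitch) Rx(roll)).
In Python, from cell import manip gives the robot as it stands. The module is installed in compiled form; this text tells all that it offers.
- The arm moves only by the shell command python3 -m creep 'ROWS' [FORCE]. ROWS is a JSON object of lists of equal length, an entry for each row: "slide": the shift along the world's x, y, z in cm, a list of three; "turn": the turn about the world's z in rad; "claw": the opening, from 0 (shut) to 1 (fully open). A call has 1 to 8 rows; each row shifts and turns the commanded pose from where the row before left it; what a row does not reach is not made up. A row lasts 1/8 s, in which the tool goes at most 62.5 mm and 10.7 degrees, less where a joint would pass 70% of its speed; a pose out of reach is approached as far as the arm can. A call with a gripper value outside its range is refused whole. The fingers move at their own pace and stop on an object; FORCE is the grip in N (left out, the last holds). Time passes only in rows, so rows that do not move let the fingers close. It gives the time, the measured TCP pose, the force, the opening and the grip force at its end, in the units of the state.
- manip.read_state(): the state, without advancing time (a new reading comes with each control period).
- manip.camera(name): name is "scene" or "side" or "wrist"; returns (picture, depth): 480x640x3 uint8, red, green, blue; 480x640 float32, mm along the optical axis (not along the pixel's ray), 0 where there is no reading.
- manip.calibration(name): a dict with "intrinsics" (3x3 intrinsics, pixels), "pose" (4x4, takes a point from camera to world coordinates). Camera axes: x right, y up, looking along -z (the intrinsics and any distortion apply to the point x, -y, -z); pixel columns grow to the right and rows downward; lengths in mm; the calibration is good to about 2 mm. A picture is of the moment at which its call begins: read the wrist's pose just before it. calibration takes no time and is no camera call; for the wrist camera it gives the pose at the moment of the call.
- manip.sign_off(): hands the job in; it is judged then, once.
Trained networks look in the newest picture that a camera, given by its name, has taken for a name from the list of things; names that differ only in an ending like _2 or _b are one class to them, and where a whole thing is asked for, a point or a joint stands for the part that bears it (a point fixed in the world has none). Each returns a list of dicts, best first, with "score" (0 to 1); they miss things now and then, are a little off and sometimes report something else, mostly with a low value. They report only what shows in the picture. A call takes as long as a camera call. They do not tell look-alikes from the thing itself.
- manip.cut_out(query, camera): "mask" (480x640 bool, what is visible of it) and "position" ([column, row] in pixels, amid what is visible of it).
The state is a dict: "clock": time; "joints": joint angles; "qd": joint speeds; "effort": joint torques, N m; "eef_pos": TCP position; "eef_rot": TCP orientation; "wrist_force": force on the tool from outside, world axes, zero at the start; "moment": the same for the moment, N m; "finger_gap": finger opening in mm; "finger_force": force on a finger pad.
Only numpy, scipy, OpenCV 4.12 (cv2) and the standard library are available. Lean on these libraries where they do the work, as an engineer would, in place of code of your own. Each camera call takes 0.05 s, during which the arm holds its last target. There are 200 camera calls.

## Task

Grinding is about to start, so get the small parts out of the dust: put the two loose hex nuts into the square pot, close every pot with the lid that fits it, seated flat in its mouth, and stand all the pots upright in the grey tray. Pots and lids have handles to lift them by; a lid whose pot is not here is not needed.

Things in the scene. Friction and masses are not known exactly. Their poses are not given: they have to be found in the camera images.
- pot_large_mid (a point): round pot, 70 mm outside diameter (64 inside), steel, 62 mm high, wall 3, floor 3 to 5, 0.22 kg. Point: its centre, 31 mm above its foot; z out of its mouth, x towards its handle. Handle: upright strap 10 mm wide (along y), 7 thick, 60 mm along x from the pot's axis, on two level arms; from 12 to 56 mm above the foot, 21 mm clear of the wall. May be absent.
- pot_small_mid (a point): round pot, 52 mm outside diameter (46 inside), steel, 62 mm high, wall 3, floor 3 to 5, 0.22 kg. Point: its centre, 31 mm above its foot; z out of its mouth, x towards its handle. Handle: upright strap 10 mm wide (along y), 7 thick, 51 mm along x from the pot's axis, on two level arms; from 12 to 56 mm above the foot, 21 mm clear of the wall. May be absent.
- pot_square_mid (a point): square pot, 58 x 58 mm outside (52 inside), steel, 62 mm high, wall 3, floor 3 to 5, 0.22 kg. Point: its centre, 31 mm above its foot; z out of its mouth, x towards its handle (x, y square to its sides). Handle: upright strap 10 mm wide (along y), 7 thick, 54 mm along x from the pot's axis, on two level arms; from 12 to 56 mm above the foot, 21 mm clear of the wall. Always there.
- lid_large_bar (a point): round lid, plate 72 mm diameter, plug under it 55 mm diameter (8 mm deep, tapered below, 4.5 mm play all round in its pot's mouth), steel, plate 4 mm thick, 0.09 kg, lying plug down. Arched handle on the plate: bar 10 mm wide (along x), 40 long (along y), 8 high, its top 26 mm above the plate. Point: centre of the bar, 34 mm above the plug's underside, 26 above the plate's.
- lid_small_bar (a point): round lid, plate 54 mm diameter, plug under it 37 mm diameter (8 mm deep, tapered below, 4.5 mm play all round in its pot's mouth), steel, plate 4 mm thick, 0.09 kg, lying plug down. Arched handle on the plate: bar 10 mm wide (along x), 40 long (along y), 8 high, its top 26 mm above the plate. Point: centre of the bar, 34 mm above the plug's underside, 26 above the plate's.
- lid_square_bar (a point): square lid, plate 60 x 60 mm, plug under it 43 x 43 mm (8 mm deep, tapered below, 4.5 mm play all round in its pot's mouth), steel, plate 4 mm thick, 0.09 kg, lying plug down. Arched handle on the plate: bar 10 mm wide (along x), 40 long (along y), 8 high, its top 26 mm above the plate. Point: centre of the bar, 34 mm above the plug's underside, 26 above the plate's; x, y square to the sides.
- nut_1_mid (a point): loose steel hex nut, 18 mm across flats (along y), 21 mm across corners (along x), 10 mm high, lying flat. This point is its centre, 5 mm above its underside.
- nut_2_mid (a point): loose steel hex nut, 18 mm across flats (along y), 21 mm across corners (along x), 10 mm high, lying flat. This point is its centre, 5 mm above its underside.
- tray_in (a point): shallow grey steel tray, fixed to the worktop, 92 mm (its x) by 310 mm (its y) outside, wall 3 mm, rim 10 mm above the worktop. This point is the centre of its inner floor, 3 mm above the worktop; x and y are along its sides. Three pots fit side by side along y, their handles may overhang the rim.
Not all that is in view belongs to the job. Leave any green look-alike of the part that bears pot_square_mid alone.

How it is judged (in metres and radians):
At the end, for the whole second after the job is handed in: Every pot that is there stands upright (within 5 degrees) inside the tray on its floor, with its own lid seated: plug in the mouth, centred within 9 mm, the plate level within 5 degrees and resting on the rim within 3 mm; both nuts lie inside the square pot; pots and lids are at rest (z of pot_large_mid in the frame of tray_in between 0.026 and 0.036 m and x of pot_large_mid in the frame of tray_in between -0.022 and 0.022 m and y of pot_large_mid in the frame of tray_in between -0.131 and 0.131 m and angle between each of pot_large_mid, lid_large_bar, pot_small_mid, lid_small_bar, pot_square_mid, lid_square_bar's own z axis and vertical below 0.09 rad and horizontal distance between pot_large_mid and lid_large_bar below 0.009 m and z of lid_large_bar in the frame of pot_large_mid between 0.053 and 0.06 m and linear speed of each of pot_large, lid_large, pot_small, lid_small, pot_square, lid_square below 0.02 m/s and z of pot_small_mid in the frame of tray_in between 0.026 and 0.036 m and x of pot_small_mid in the frame of tray_in between -0.022 and 0.022 m and y of pot_small_mid in the frame of tray_in between -0.131 and 0.131 m and horizontal distance between pot_small_mid and lid_small_bar below 0.009 m and z of lid_small_bar in the frame of pot_small_mid between 0.053 and 0.06 m and z of pot_square_mid in the frame of tray_in between 0.026 and 0.036 m and x of pot_square_mid in the frame of tray_in between -0.022 and 0.022 m and y of pot_square_mid in the frame of tray_in between -0.131 and 0.131 m and horizontal distance between pot_square_mid and lid_square_bar below 0.009 m and z of lid_square_bar in the frame of pot_square_mid between 0.053 and 0.06 m and x of nut_1_mid in the frame of pot_square_mid between -0.026 and 0.026 m and y of nut_1_mid in the frame of pot_square_mid between -0.026 and 0.026 m and z of nut_1_mid in the frame of pot_square_mid between -0.03 and 0.022 m and x of nut_2_mid in the frame of pot_square_mid between -0.026 and 0.026 m and y of nut_2_mid in the frame of pot_square_mid between -0.026 and 0.026 m and z of nut_2_mid in the frame of pot_square_mid between -0.03 and 0.022 m); the robot touches nothing.
Of pot_large, pot_small only 1 to 2 are there at a start; the rules pass over those that are not, and their reading is None.
At some moment in a run one of nut_1, nut_2 may be knocked a few centimetres aside while the robot is not near it.
Once in a run the grip may slacken for a moment while it holds something.
It also fails if it takes over 210 s, if anything falls off the work surface, if the arm or the gripper's body presses on something with over 40 N, if the wrist force passes 120 N, or if a joint passes its speed limit or range.

## Working session

There is one attempt and no reset: what is moved stays moved. The work goes in short steps, Python scripts to look and compute and a shell command to move; the robot and the scene stay as the last step left them, time stands still between calls to the robot, and variables do not carry over. Pictures are saved under pics/ and viewed, at most 14 in all, crops included, and the job is handed in when it is done.

```bash
mkdir -p pics
python3 - <<'E'
from cell import manip
import cv2,numpy as np
s=manip.read_state();print({k:np.round(v,3).tolist() for k,v in s.items()})
for c in ("scene","side"):
    p,d=manip.camera(c);cv2.imwrite(f"pics/{c}0.png",p[:,:,::-1]);np.save(f"{c}0d.npy",d)
    k=manip.calibration(c);print(c,np.round(k["intrinsics"],1).tolist(),np.round(k["pose"],3).tolist(),[q for q in k])
E
```

```text
{'clock': 0.0, 'joints': [1.179, 0.3, 1.522, -0.0, 1.321, -0.067], 'qd': [0.001, -0.002, -0.0, -0.0, 0.001, 0.0], 'effort': [-0.002, -53.181, -35.274, 0.071, 0.024, -0.0], 'eef_pos': [175.497, 521.223, 404.089], 'eef_rot': [-3.14, -0.0, 2.817], 'wrist_force': [0.373, -0.226, 0.513], 'moment': [-0.061, -0.018, 0.028], 'finger_force': 0.0, 'finger_gap': 94.147}
scene [[483.3, 0.0, 315.7], [0.0, 483.3, 237.9], [0.0, 0.0, 1.0]] [[0.866, 0.277, -0.417, -24.512], [-0.5, 0.507, -0.702, -772.419], [0.016, 0.816, 0.577, 651.339], [0.0, 0.0, 0.0, 1.0]] ['intrinsics', 'pose']
side [[566.3, 0.0, 308.7], [0.0, 566.3, 236.6], [0.0, 0.0, 1.0]] [[0.876, 0.249, -0.413, -88.905], [-0.482, 0.487, -0.728, -869.578], [0.02, 0.837, 0.547, 653.869], [0.0, 0.0, 0.0, 1.0]] ['intrinsics', 'pose']
```

View pics/scene0.png

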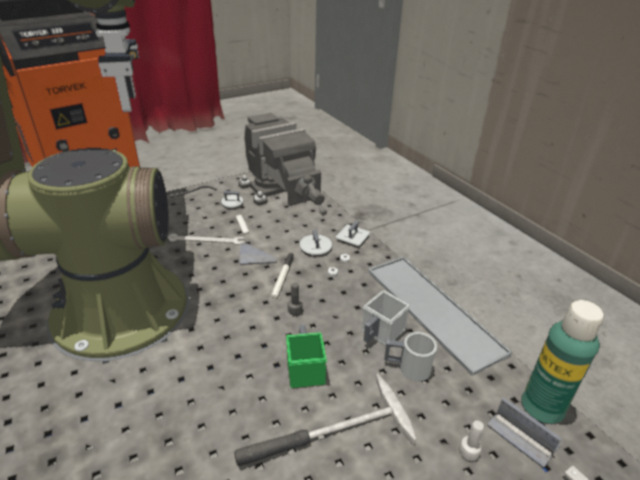

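View pics/side0.png

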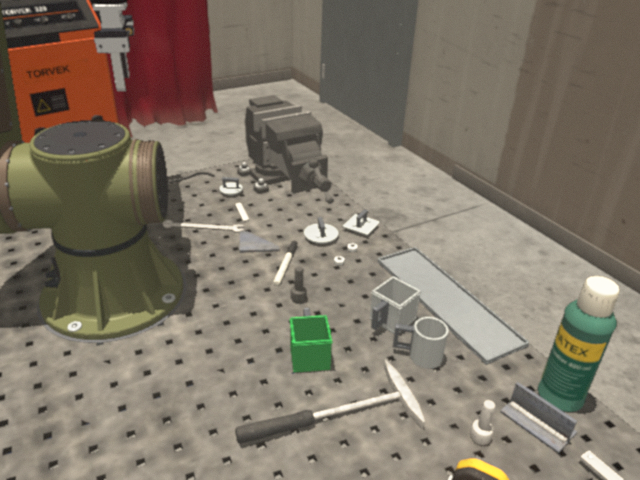

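Scene view: steel square pot (387,315) with its handle to the lower left, round steel pot (418,357) with its handle to the left. The large or mid round lid is at (316,244), the square lid at (352,234), another round lid at (232,200), and the nuts at (345,257) and (333,270). The tray is at (440,310). Look-alike: the green square pot (307,360), which I leave alone. I'll measure next.

```bash
cat > h.py <<'E'
from cell import manip
import cv2,numpy as np
def shot(c,save=None):
    k=manip.calibration(c);p,d=manip.camera(c)
    K=k["intrinsics"];v,u=np.mgrid[0:480,0:640]
    P=np.stack([(u-K[0,2])/K[0,0]*d,-(v-K[1,2])/K[1,1]*d,-d,np.ones_like(d)],-1)@np.array(k["pose"]).T
    P=P[...,:3].copy();P[d==0]=np.nan
    if save: cv2.imwrite(f"pics/{save}.png",p[:,:,::-1])
    return p,P,k
def rect(pts): 
    (c,s,a)=cv2.minAreaRect(pts[:,:2].astype(np.float32));return np.round(c,1),np.round(s,1),round(a,1)
E
python3 - <<'E'
from h import *
np.set_printoptions(suppress=True,precision=1)
for cam in ("scene","side"):
    p,P,k=shot(cam)
    for q in ("pot_square_mid","pot_small_mid","pot_large_mid","lid_large_bar","lid_small_bar","lid_square_bar","nut_1_mid","tray_in"):
        for r in manip.cut_out(q,cam)[:3]:
            m=r["mask"]&~np.isnan(P[...,2]);x=P[m]
            if len(x)<4: print(cam,q,r["score"],r["position"],'few');continue
            zt=np.percentile(x[:,2],97);t=x[x[:,2]>zt-5]
            print(cam,q,round(r["score"],2),np.round(r["position"]),len(x),"med",np.median(x,0),"ztop",round(zt,1),"toprect",*rect(t),"all",*rect(x))
E
```

```text
scene pot_square_mid 0.92 [388. 317.] 1773 med [ 401.3 -304.7   39.4] ztop 61.5 toprect [ 392.1 -302.8] [102.9  65.2] 28.9 all [ 420.7 -283.5] [181.9  73.1] 38.7
scene pot_square_mid 0.64 [308. 358.] 2070 med [ 236.2 -317.2   35.3] ztop 61.6 toprect [ 238.9 -299.6] [81.8 59.6] 67.8 all [ 248.3 -274.5] [135.   61.8] 69.5
scene pot_square_mid 0.54 [233. 197.] 257 med [331.2 252.3  12.5] ztop 38.9 toprect [332.8 253. ] [14.4 35.6] 58.5 all [336.9 260.9] [74.8 49.4] 54.7
scene pot_small_mid 0.62 [414. 351.] 1642 med [ 388.6 -390.1   38.7] ztop 61.6 toprect [ 397.5 -384.1] [52.8 70.3] 21.6 all [728.2 -82.9] [955.5  78.7] 41.6
scene lid_large_bar 0.84 [316. 244.] 515 med [422.  -16.7  11.7] ztop 37.7 toprect [425.5 -11. ] [41.9  9.9] 71.0 all [434.   -6.2] [93.9 71.2] 31.8
scene lid_small_bar 0.6 [230. 197.] 274 med [330.4 253.   12.5] ztop 38.9 toprect [331.2 254.7] [15.1 40.9] 52.9 all [335.9 264.6] [83.3 48.7] 66.9
scene lid_square_bar 0.65 [353. 237.] 441 med [514.5 -26.5  11.9] ztop 37.9 toprect [518.3 -23.2] [37.8  9.9] 30.0 all [526.4 -17. ] [77.1 61.2] 31.3
scene nut_1_mid 0.53 [33
[... 498 characters left out ...]
3   40.9] ztop 63.0 toprect [ 398.3 -386.4] [52.1 65.8] 16.5 all [ 410.  -374.7] [85.5 79.4] 24.1
side lid_large_bar 0.83 [316. 233.] 552 med [420.7 -18.8  13.5] ztop 39.5 toprect [425.1 -13.2] [39.9  9.8] 68.2 all [428.9 -10.9] [79.3 72.1] 28.4
side lid_small_bar 0.81 [230. 184.] 311 med [333.3 251.5  14.1] ztop 39.2 toprect [334.  252.8] [14.7 34.3] 46.1 all [342.8 277.7] [107.2  47.4] 67.8
side lid_square_bar 0.75 [360. 220.] 506 med [514.4 -26.1  13.6] ztop 39.1 toprect [520.2 -22.3] [38.5 11.1] 26.3 all [528.2 -11.3] [91.5 70. ] 29.9
side tray_in 0.68 [456. 303.] 6234 med [ 525.4 -323.     4.3] ztop 11.2 toprect [ 498.3 -296.5] [313.6 144.8] 88.9 all [1043.7  105.3] [1592.2  452.6] 45.4
```

```bash
python3 -m creep '{"slide":[[2.5,-4.5,0],[2.5,-4.5,0],[2.5,-4.5,0],[2.5,-4.5,0],[2.5,-4.5,0],[0,0,0]],"turn":[0,0,0,0,0,0],"claw":[1,1,1,1,1,1]}' 40
cat > w.py <<'E'
import sys
from h import *
np.set_printoptions(suppress=True,precision=1)
def look(save=None,qs=(),cam="wrist"):
    p,P,k=shot(cam,save)
    s=manip.read_state();print("tcp",np.round(s["eef_pos"],1),np.round(s["eef_rot"],3),"t",round(s["clock"],2))
    for q in qs:
        for r in manip.cut_out(q,cam)[:3]:
            m=r["mask"]&~np.isnan(P[...,2]);m=cv2.erode(m.astype(np.uint8),np.ones((3,3)))>0;x=P[m]
            if len(x)<6: print(q,r["score"],"few");continue
            zt=np.percentile(x[:,2],95);t=x[x[:,2]>zt-4]
            print(q,round(r["score"],2),np.round(r["position"]),len(x),"ztop",round(zt,1),"top",*rect(t),"all",*rect(x))
    return p,P,k
if __name__=="__main__": look(sys.argv[1],sys.argv[2:])
E
python3 w.py w1 lid_small_bar pot_large_mid
```

```text
clock: 1.75
eef_pos: [301.6, 294.3, 404.9]
eef_rot: [3.141, 0.001, 2.813]
wrist_force: [-0.2, -0.1, 0.3]
finger_gap: 94.1
finger_force: 0.0
tcp [301.  295.5 404.9] [3.1 0.  2.8] t 1.8
lid_small_bar 0.75 [298. 254.] 1863 ztop 39.3 top [332.7 255.2] [ 9.9 38.4] 55.3 all [332.8 255. ] [50.4 49.9] 61.1
```

View pics/w1.png

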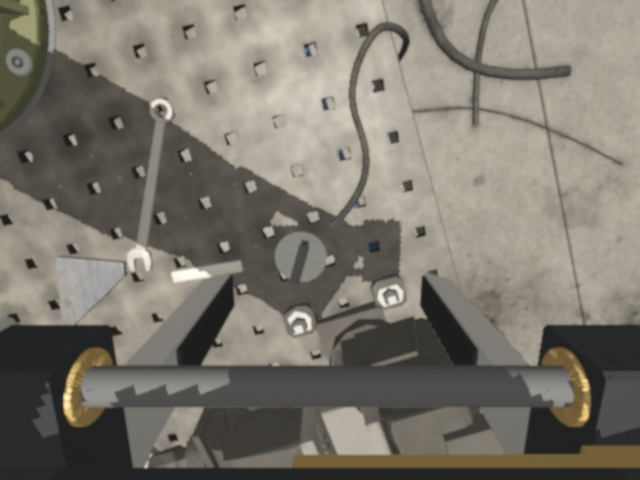

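Wrist view: small round lid at (299,255) px → (332.7,255.2), plate about 52 mm, bar closing line 55°. The two studs (300,320) and (390,295) and the vise are close to it. Next I look over the other lids and the nuts, then the pots.

```bash
python3 -m creep '{"slide":[[2,-4.5,0],[2,-4.5,0],[2,-4.5,0],[2,-4.5,0],[2,-4.5,0],[2,-4.5,0],[2,-4.5,0],[0,0,0]],"turn":[0,0,0,0,0,0,0,0],"claw":[1,1,1,1,1,1,1,1]}' 
python3 w.py w2 lid_large_bar lid_square_bar nut_1_mid
python3 -m creep '{"slide":[[0,-4.5,0],[0,-4.5,0],[0,-4.5,0],[0,-4.5,0],[0,-4.5,0],[0,-4.5,0],[0,0,0]],"turn":[0,0,0,0,0,0,0],"claw":[1,1,1,1,1,1,1]}'
python3 - <<'E'
from w import *
p,P,k=look("w3",("pot_square_mid","pot_small_mid","pot_large_mid","tray_in"))
np.save("P3.npy",P)
# obstacles near the small lid in closing frame
p,P,k=shot("scene");c=np.array([332.7,255.2]);a=np.radians(55.3);R=np.array([[np.cos(a),np.sin(a)],[-np.sin(a),np.cos(a)]])
x=P.reshape(-1,3);x=x[~np.isnan(x[:,2])];q=(x[:,:2]-c)@R.T
for (n,l,w,z0) in (("fingers",60,10,20),("body",95,42,60)):
    m=(abs(q[:,0])<l)&(abs(q[:,1])<w)&(x[:,2]>z0);b=np.column_stack([q[m],x[m,2]]);print(n,m.sum(),b.min(0) if m.any() else "",b.max(0) if m.any() else "")
E
```

```text
clock: 2.9
eef_pos: [441.5, -19.8, 404.2]
eef_rot: [-3.141, -0.001, 2.815]
wrist_force: [-0.1, 0.7, 0.2]
finger_gap: 94.1
finger_force: 0.0
tcp [441.  -18.6 404.2] [-3.1 -0.   2.8] t 2.95
lid_large_bar 0.62 [330. 196.] 3658 ztop 38.9 top [426.8 -12.8] [38.8 10.3] 70.1 all [426.5 -13.1] [67.1 68.4] 27.1
lid_square_bar 0.63 [348. 289.] 2749 ztop 39.0 top [520.9 -22.2] [39.1 10.4] 30.3 all [520.7 -21.7] [57.6 58.2] 29.9
nut_1_mid 0.71 [234. 217.] 219 ztop 11.3 top [ 412.2 -108.1] [16.9 16.5] 44.9 all [ 412.4 -108.1] [17.  16.5] 41.2
clock: 3.98
eef_pos: [440.7, -289.6, 404.3]
eef_rot: [3.142, -0.0, 2.816]
wrist_force: [-0.0, 0.2, 0.0]
finger_gap: 93.8
finger_force: 0.0
tcp [ 440.8 -288.4  404.4] [ 3.1 -0.   2.8] t 4.03
pot_square_mid 0.85 [305. 189.] 4846 ztop 63.1 top [ 398.  -297.3] [79.3 57.8] 17.7 all [ 395.1 -298.2] [85.5 57.8] 17.5
pot_square_mid 0.76 [228.  21.] 3736 ztop 62.8 top [ 255.4 -315.7] [58.3 20.4] 68.2 all [ 252.3 -299.6] [85.9 37.9] 67.8
pot_square_mid 0.71 [211. 217.] 3741 ztop 62.8 top [ 399.7 -386.1] [49.1 65.1] 18.9 all [ 396.8 -381.5] [48.8 76. ] 24.1
pot_small_mid 0.74 [210. 214.] 3761 ztop 62.8 top [ 399.5 -385.9] [48.7 64.6] 18.9 all [ 396.8 -381.3] [49.1 75.5] 24.1
tray_in 0.89 [350. 285.] 20267 ztop 9.8 top [ 523.6 -298. ] [307.4  91.4] 88.9 all [ 523.6 -298. ] [307.4  91.4] 88.9
fingers 28 [-8.5 -9.  29.6] [ 6.1  9.1 38.7]
body 24 [ 85.7 -41.9  61.3] [ 94.2 -37.2 167.3]
```

View pics/w3.png

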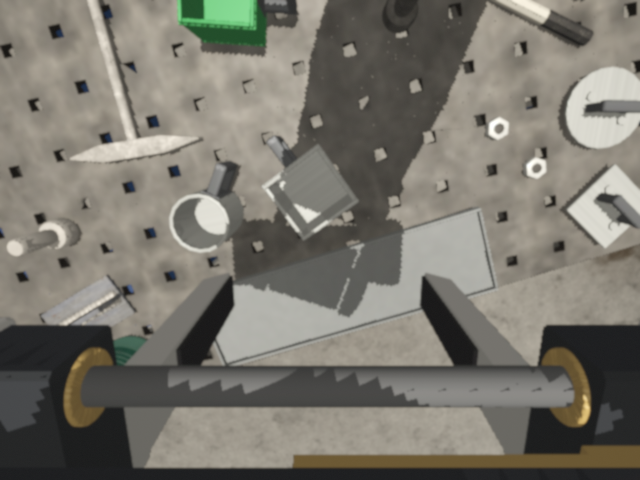

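Wrist view: square pot centred at about (312,190) px with its handle up-left at (275,145). Small round pot at (207,220) with its handle at (222,175), nuts at (498,128) and (536,168), tray in the middle, green decoy at (222,20) left alone. There's no large pot here. Next I fit the rims.

Run:
```python
from w import *
from scipy.optimize import least_squares
P=np.load("P3.npy");x=P.reshape(-1,3);x=x[~np.isnan(x[:,2])]
def sel(c,r,z0,z1): return x[(np.hypot(x[:,0]-c[0],x[:,1]-c[1])<r)&(x[:,2]>z0)&(x[:,2]<z1)]
s=sel((405,-397),45,61,66);s=s[:,:2]
f=least_squares(lambda v:np.hypot(s[:,0]-v[0],s[:,1]-v[1])-v[2],[405,-397,25],loss="soft_l1");print("small rim",len(s),f.x,np.std(f.fun))
c=f.x;h=sel(c,62,45,60);d=np.hypot(h[:,0]-c[0],h[:,1]-c[1]);h=h[(d>38)];print("handle",len(h),np.median(h,0),np.degrees(np.arctan2(*(np.mean(h,0)[:2]-c[:2])[::-1])))
s=sel((409,-294),44,61,66);print("sq rim",len(s),rect(s))
h=sel((409,-294),64,45,60);d=np.hypot(h[:,0]-409,h[:,1]+294);h=h[d>45];print("handle",len(h),np.median(h,0))
```

```text
small rim 631 [ 402.  -393.4   24.2] 0.9043830931178262
handle 265 [ 367.3 -361.7   56.3] 137.56083723473733
sq rim 922 (array([ 408.9, -293.9]), array([58. , 58.7]), 17.3)
handle 192 [ 360.  -309.    56.4]
```

```bash
python3 -m creep '{"slide":[[-1.3,-3.5,-2],[-1.3,-3.5,-2],[-1.28,-3.5,-2],[0,0,0]],"turn":[-0.14,-0.14,-0.135,0],"claw":[0.8,0.8,0.8,0.8]}'
python3 - <<'E'
from w import *
P=np.concatenate([np.load("P3.npy").reshape(-1,3)]+[shot(c)[1].reshape(-1,3) for c in ("side",)])
x=P[~np.isnan(P[:,2])];m=(x[:,0]>440)&(x[:,0]<800)&(x[:,1]>-620)&(x[:,1]<-100)&(x[:,2]>40)&(x[:,2]<170);x=x[m]
g=np.floor(x[:,:2]/30).astype(int)
for u,n in zip(*np.unique(g,axis=0,return_counts=True)):
    if n>5: print(u*30,n,x[(g==u).all(1),2].max())
E
```

```text
clock: 4.78
eef_pos: [401.1, -394.6, 343.2]
eef_rot: [3.141, -0.002, 2.399]
wrist_force: [-0.2, 0.7, 0.1]
finger_gap: 75.0
finger_force: 0.0
[ 420 -540] 30 47.911092283578114
[ 420 -330] 113 64.646669594363
[ 450 -630] 70 47.877141271497976
[ 450 -600] 140 48.51583063793487
[ 450 -570] 204 48.65391433918478
[ 450 -540] 120 47.28208434511629
[ 480 -600] 342 165.11957165336258
[ 480 -570] 1863 169.96554477810884
[ 480 -540] 615 169.58062587533396
[ 510 -600] 1207 169.97406941467506
[ 510 -570] 60 169.9621437469758
[ 510 -540] 92 169.9787252106787
[ 540 -600] 40 169.39519324463646
[ 540 -570] 9 169.42052608130035
```

```bash
python3 -m creep '{"slide":[[0.05,0.05,-4],[0,0,-4],[0,0,-4.5],[0,0,0]],"turn":[0,0,0,0],"claw":[0.8,0.8,0.8,0.8]}' 
python3 -m creep '{"slide":[[0,0,0],[0,0,0],[0,0,0],[0,0,0],[0,0,0],[0,0,0]],"turn":[0,0,0,0,0,0],"claw":[0.35,0.35,0.35,0.35,0.35,0.35]}' 50
python3 -m creep '{"slide":[[0,0,2],[0,0,2],[0,0,2],[0,0,0]],"turn":[0,0,0,0],"claw":[0.35,0.35,0.35,0.35]}'
```

```text
clock: 5.32
eef_pos: [402.6, -391.8, 218.1]
eef_rot: [3.141, -0.004, 2.405]
wrist_force: [-0.4, -0.1, 0.6]
finger_gap: 74.9
finger_force: 0.0
clock: 6.08
eef_pos: [402.5, -393.5, 221.4]
eef_rot: [-3.141, 0.003, 2.402]
wrist_force: [-1.3, 1.6, 9.1]
finger_gap: 52.1
finger_force: 50.0
clock: 6.58
eef_pos: [402.3, -393.4, 281.2]
eef_rot: [-3.141, 0.003, 2.402]
wrist_force: [0.5, -0.4, -3.4]
finger_gap: 52.4
finger_force: 50.0
```

```bash
python3 -m creep '{"slide":[[4,0,0],[4,0,0],[4.1,0,0],[0,0,-2],[0,0,-2],[0,0,-1],[0,0,0],[0,0,0]],"turn":[0,0,0,0,0,0,0,0],"claw":[0.35,0.35,0.35,0.35,0.35,0.35,0.35,0.35]}'
python3 -m creep '{"slide":[[0,0,-0.4],[0,0,-0.2],[0,0,0]],"turn":[0,0,0],"claw":[0.35,0.35,0.35]}'
```

```text
clock: 7.58
eef_pos: [523.1, -393.5, 230.5]
eef_rot: [3.142, 0.001, 2.401]
wrist_force: [0.3, -1.1, -1.6]
finger_gap: 52.2
finger_force: 50.0
clock: 7.95
eef_pos: [523.2, -393.3, 224.5]
eef_rot: [-3.141, 0.001, 2.402]
wrist_force: [-2.4, 3.1, 4.6]
finger_gap: 52.3
finger_force: 50.0
```

```bash
python3 -m creep '{"slide":[[0,0,0],[0,0,0],[0,0,0],[0,0,4],[0,0,4],[0,0,4],[0,0,0]],"turn":[0,0,0,0,0,0,0],"claw":[0.8,0.8,0.8,0.8,0.8,0.8,0.8]}'
python3 -m creep '{"slide":[[-1.9,1.66,0],[-1.9,1.66,0],[-1.9,1.66,0],[-1.9,1.66,0],[-1.9,1.66,0],[-1.93,1.66,0],[0,0,0],[0,0,0]],"turn":[-0.175,-0.175,-0.175,-0.175,-0.175,-0.175,-0.175,-0.175],"claw":[0.85,0.85,0.85,0.85,0.85,0.85,0.85,0.85]}'
python3 -m creep '{"slide":[[0,0,0],[0,0,0],[0,0,0],[0,0,0],[0,0,0]],"turn":[-0.175,-0.175,-0.175,-0.175,0],"claw":[0.85,0.85,0.85,0.85,0.85]}'
python3 w.py w4 pot_square_mid pot_small_mid nut_1_mid
```

```text
clock: 8.82
eef_pos: [523.4, -393.4, 347.2]
eef_rot: [3.141, 0.006, 2.402]
wrist_force: [0.2, 0.1, 0.7]
finger_gap: 75.4
finger_force: 0.0
clock: 9.82
eef_pos: [408.7, -293.4, 342.9]
eef_rot: [-3.141, -0.0, 0.996]
wrist_force: [-0.1, 0.4, -0.6]
finger_gap: 79.7
finger_force: 0.0
clock: 10.45
eef_pos: [408.8, -293.6, 342.9]
eef_rot: [-3.141, 0.001, 0.303]
wrist_force: [-0.2, 0.5, 0.4]
finger_gap: 79.7
finger_force: 0.0
tcp [ 408.9 -293.6  343. ] [-3.1  0.   0.3] t 10.5
pot_square_mid 0.93 [281. 432.] 3838 ztop 62.6 top [ 237.3 -307.9] [58.  58.7] 68.4 all [ 241.2 -298. ] [78.7 58.9] 67.8
pot_square_mid 0.63 [326. 240.] 7277 ztop 62.9 top [ 409.1 -294. ] [58.8 58.7] 17.1 all [ 395.9 -298.2] [86.4 58.9] 17.2
pot_square_mid 0.58 [111. 160.] 395 ztop 11.1 top [ 412.7 -110. ] [17.  17.4] 76.3 all [ 412.8 -110. ] [17.  17.9] 73.9
pot_small_mid 0.57 [506. 136.] 6947 ztop 65.9 top [ 522.1 -392.1] [49.1 51.5] 14.2 all [ 516.9 -380.5] [48.9 77.1] 25.2
nut_1_mid 0.59 [112. 162.] 402 ztop 11.1 top [ 412.4 -109.9] [16.9 18.2] 73.9 all [ 412.5 -109.9] [16.9 18.6] 73.5
```

```bash
python3 -m creep '{"slide":[[0,0,-4],[0,0,-4],[0,0,-4.5],[0,0,0]],"turn":[0,0,0,0],"claw":[0.85,0.85,0.85,0.85]}' 
python3 -m creep '{"slide":[[0,0,0],[0,0,0],[0,0,0],[0,0,0],[0,0,0],[0,0,0]],"turn":[0,0,0,0,0,0],"claw":[0.45,0.45,0.45,0.45,0.45,0.45]}' 50
python3 -m creep '{"slide":[[0,0,2],[0,0,2],[3.8,0,0],[3.8,0,0],[3.85,0,0],[0,0,0],[0,0,0]],"turn":[0,0,0,0,0,0,0],"claw":[0.45,0.45,0.45,0.45,0.45,0.45,0.45]}'
```

```text
clock: 11.15
eef_pos: [408.4, -293.2, 216.4]
eef_rot: [-3.137, 0.003, 0.303]
wrist_force: [0.2, 0.6, 0.2]
finger_gap: 80.2
finger_force: 0.0
clock: 11.9
eef_pos: [409.2, -293.8, 220.1]
eef_rot: [3.14, -0.001, 0.302]
wrist_force: [-0.9, 2.0, 8.9]
finger_gap: 57.6
finger_force: 50.0
clock: 12.78
eef_pos: [523.0, -293.6, 258.6]
eef_rot: [-3.141, 0.001, 0.302]
wrist_force: [-1.3, 0.4, -3.6]
finger_gap: 57.9
finger_force: 50.0
```

```bash
python3 -m creep '{"slide":[[0,0,-1.5],[0,0,-1],[0,0,-0.5],[0,0,-0.4],[0,0,-0.2],[0,0,0],[0,0,0]],"turn":[0,0,0,0,0,0,0],"claw":[0.45,0.45,0.45,0.45,0.45,0.45,0.45]}'
python3 -m creep '{"slide":[[0,0,0],[0,0,0],[0,0,0],[0,0,4],[0,0,4],[0,0,4],[0,0,0]],"turn":[0,0,0,0,0,0,0],"claw":[0.9,0.9,0.9,0.9,0.9,0.9,0.9]}'
python3 - <<'E'
from w import *
look(None,("pot_square_mid","pot_small_mid","nut_1_mid"))
look(None,("nut_1_mid","lid_square_bar"),"scene")
E
```

```text
clock: 13.65
eef_pos: [523.4, -293.7, 223.2]
eef_rot: [3.141, -0.0, 0.302]
wrist_force: [-4.0, 1.5, 4.7]
finger_gap: 57.5
finger_force: 50.0
clock: 14.52
eef_pos: [523.6, -293.8, 345.8]
eef_rot: [3.137, -0.004, 0.302]
wrist_force: [0.2, -1.2, -0.6]
finger_gap: 84.8
finger_force: 0.0
tcp [ 523.4 -293.7  343.5] [ 3.1 -0.   0.3] t 14.57
pot_square_mid 0.67 [ 16. 139.] 2610 ztop 14.3 top [525.8 -30.8] [58.6 41.2] 29.6 all [525.8 -30.8] [58.6 41.2] 29.6
pot_square_mid 0.57 [322. 244.] 7082 ztop 65.9 top [ 522.7 -293.9] [59.2 57.7] 17.4 all [ 510.1 -297.9] [85.7 57.7] 17.4
pot_small_mid 0.78 [439. 277.] 3868 ztop 65.5 top [ 531.7 -395.2] [50.5 29.9] 68.7 all [ 518.2 -379.4] [47.2 76. ] 27.2
nut_1_mid 0.82 [ 88. 286.] 364 ztop 10.8 top [ 413.5 -109.5] [17.5 18.8] 22.4 all [ 413.5 -109.5] [17.5 18.8] 22.4
tcp [ 523.3 -293.6  341.2] [-3.1  0.   0.3] t 14.78
nut_1_mid 0.74 [467. 326.] 1315 ztop 63.3 top [ 517.5 -382.8] [51.4 69. ] 19.8 all [ 528.6 -373.7] [83.  74.3] 27.8
nut_1_mid 0.46 [332. 271.] 28 ztop 10.5 top [ 410.3 -111.4] [12.5 10.5] 58.3 all [ 410.6 -111.6] [14.2 11.8] 87.0
nut_1_mid 0.24 [344. 258.] 15 ztop 10.7 top [457.4 -84.8] [12.   6.7] 57.4 all [457.4 -84.8] [12.   6.7] 57.4
lid_square_bar 0.81 [351. 237.] 334 ztop 35.4 top [516.3 -23.4] [27.4 10.2] 28.5 all [517.1 -22.2] [59.6 56.5] 35.9
```

```bash
python3 -m creep '{"slide":[[-1.7,3.9,0],[-1.7,3.9,0],[-1.7,3.9,0],[-1.7,3.9,-2],[-1.7,3.9,-3],[0,0,-3],[0,0,0]],"turn":[0,0,0,0,0,0,0],"claw":[0.6,0.6,0.6,0.6,0.6,0.6,0.6]}'
cat > nuts.py <<'E'
from w import *
from scipy import ndimage
p,P,k=look("n%d"%(manip.read_state()["clock"]*100),())
z=P[...,2];m=(z>7)&(z<14)
l,n=ndimage.label(ndimage.binary_opening(m,iterations=1))
for i in range(1,n+1):
    x=P[l==i]
    if 80<len(x)<4000 and max(rect(x)[1])<26:
        h=cv2.convexHull(x[:,:2].astype(np.float32))[:,0]
        a=np.arange(0,180,2);w=[np.ptp(h@[np.cos(t),np.sin(t)]) for t in np.radians(a)]
        s=[w[j]+w[(j+30)%90]+w[(j+60)%90] for j in range(30)]  # flats every 60 deg
        j=int(np.argmin(s));v,u=np.argwhere(l==i).mean(0)
        print("nut?",rect(x)[0],rect(x)[1],len(x),"z",x[:,2].max(),"flat dirs",a[j],a[j]+60,a[j]+120,"w",w[j],max(w),"px",u,v)
E
python3 nuts.py
```

```text
clock: 15.75
eef_pos: [438.1, -98.4, 261.2]
eef_rot: [-3.139, 0.003, 0.302]
wrist_force: [-0.2, -0.2, -0.2]
finger_gap: 56.9
finger_force: 0.0
tcp [438.5 -98.8 262.5] [-3.1  0.   0.3] t 15.8
nut? [460.5 -81.7] [20.1 18.1] 737 z 11.810496093233297 flat dirs 22 82 142 w 18.389320453739344 20.653810957465225 px 312.52645861601087 217.0990502035278
nut? [ 412.5 -108.7] [20.1 18.3] 643 z 11.854220677748117 flat dirs 14 74 134 w 18.790520467598014 20.450914649467904 px 330.5054432348367 297.4945567651633
```

```bash
python3 -m creep '{"slide":[[1.1,0.85,0],[1.1,0.86,0],[0,0,0],[0,0,-3],[0,0,-2],[0,0,-0.9],[0,0,0]],"turn":[-0.15,-0.15,-0.14,0,0,0,0],"claw":[0.45,0.45,0.45,0.45,0.45,0.45,0.45]}'
python3 -m creep '{"slide":[[0,0,0],[0,0,0],[0,0,0],[0,0,0],[0,0,0],[0,0,0]],"turn":[0,0,0,0,0,0],"claw":[0.05,0.05,0.05,0.05,0.05,0.05]}' 30
python3 -m creep '{"slide":[[0,0,3],[0,0,4],[0,0,4],[0,0,0]],"turn":[0,0,0,0],"claw":[0.05,0.05,0.05,0.05]}'
```

```text
clock: 16.68
eef_pos: [460.7, -81.9, 204.1]
eef_rot: [3.142, -0.0, -0.139]
wrist_force: [-0.5, -0.2, 0.0]
finger_gap: 42.3
finger_force: 0.0
clock: 17.42
eef_pos: [460.6, -81.6, 204.0]
eef_rot: [3.141, -0.001, -0.138]
wrist_force: [-1.1, -0.1, 6.1]
finger_gap: 17.2
finger_force: 30.0
clock: 17.92
eef_pos: [460.7, -81.6, 316.1]
eef_rot: [3.141, -0.005, -0.138]
wrist_force: [-0.7, 0.5, -0.4]
finger_gap: 17.1
finger_force: 30.0
```

```bash
python3 -m creep '{"slide":[[1.24,-4.25,0],[1.24,-4.25,0],[1.24,-4.25,0],[1.24,-4.25,0],[1.24,-4.23,0],[0,0,-2],[0,0,-2.4],[0,0,0]],"turn":[0.11,0.11,0.11,0.11,0,0,0,0],"claw":[0.05,0.05,0.05,0.05,0.05,0.05,0.05,0.05]}'
python3 -m creep '{"slide":[[0,0,0],[0,0,0],[0,0,0],[0,0,0],[0,0,4],[0,0,3],[0,0,0]],"turn":[0,0,0,0,0,0,0],"claw":[0.3,0.3,0.3,0.3,0.3,0.3,0.3]}'
python3 -m creep '{"slide":[[-1.84,3.1,0],[-1.84,3.1,0],[-1.84,3.1,0],[-1.84,3.1,0],[-1.84,3.1,-3],[-1.84,3.1,-4],[0,0,0]],"turn":[0,0,0,0,0,0,0],"claw":[0.5,0.5,0.5,0.5,0.5,0.5,0.5]}'
python3 nuts.py
```

```text
clock: 18.92
eef_pos: [522.0, -293.6, 266.9]
eef_rot: [-3.138, 0.003, 0.302]
wrist_force: [0.1, -0.4, -0.9]
finger_gap: 17.0
finger_force: 30.0
clock: 19.8
eef_pos: [522.5, -294.0, 342.1]
eef_rot: [3.138, -0.003, 0.302]
wrist_force: [-0.8, -0.7, -0.6]
finger_gap: 27.9
finger_force: 0.0
clock: 20.68
eef_pos: [410.5, -106.4, 267.0]
eef_rot: [-3.138, 0.005, 0.303]
wrist_force: [0.7, 0.2, 0.2]
finger_gap: 46.8
finger_force: 0.0
tcp [ 411.7 -107.4  268.8] [-3.1  0.   0.3] t 20.73
nut? [ 412.3 -108.7] [18.1 19.8] 663 z 12.30800576857817 flat dirs 14 74 134 w 18.40912278661841 20.41991596010905 px 331.9019607843137 252.64705882352942
```

```bash
python3 -m creep '{"slide":[[0.05,-0.12,0],[0,0,0],[0,0,0],[0,0,-3],[0,0,-2.5],[0,0,-1],[0,0,0]],"turn":[0.155,0.155,0.155,0,0,0,0],"claw":[0.45,0.45,0.45,0.45,0.45,0.45,0.45]}'
python3 -m creep '{"slide":[[0,0,0],[0,0,0],[0,0,0],[0,0,0],[0,0,0],[0,0,0]],"turn":[0,0,0,0,0,0],"claw":[0.05,0.05,0.05,0.05,0.05,0.05]}' 30
python3 -m creep '{"slide":[[0,0,3],[0,0,4],[0,0,4],[0,0,0]],"turn":[0,0,0,0],"claw":[0.05,0.05,0.05,0.05]}'
```

```text
clock: 21.6
eef_pos: [412.9, -109.5, 204.8]
eef_rot: [-3.142, 0.0, 0.766]
wrist_force: [0.5, -0.3, -0.7]
finger_gap: 42.0
finger_force: 0.0
clock: 22.35
eef_pos: [412.7, -109.1, 205.1]
eef_rot: [3.141, -0.0, 0.767]
wrist_force: [-0.8, -0.3, 6.5]
finger_gap: 17.1
finger_force: 30.0
clock: 22.85
eef_pos: [412.8, -109.1, 317.0]
eef_rot: [3.137, -0.002, 0.767]
wrist_force: [-0.2, 0.7, -0.4]
finger_gap: 17.0
finger_force: 30.0
```

```bash
python3 -m creep '{"slide":[[2.2,-3.7,0],[2.2,-3.7,0],[2.2,-3.7,0],[2.2,-3.7,0],[2.2,-3.68,0],[0,0,-2],[0,0,-2.5],[0,0,0]],"turn":[-0.12,-0.12,-0.115,-0.11,0,0,0,0],"claw":[0.05,0.05,0.05,0.05,0.05,0.05,0.05,0.05]}'
python3 -m creep '{"slide":[[0,0,0],[0,0,0],[0,0,0],[0,0,0],[0,0,4],[0,0,4],[0,0,0]],"turn":[0,0,0,0,0,0,0],"claw":[0.3,0.3,0.3,0.3,0.3,0.3,0.5]}'
python3 w.py w5 pot_square_mid nut_1_mid
```

```text
clock: 23.85
eef_pos: [522.1, -293.6, 266.8]
eef_rot: [-3.138, 0.003, 0.302]
wrist_force: [-0.8, -0.5, 0.0]
finger_gap: 17.0
finger_force: 30.0
clock: 24.72
eef_pos: [522.7, -293.9, 353.0]
eef_rot: [3.137, -0.004, 0.302]
wrist_force: [0.1, 0.4, 0.4]
finger_gap: 35.2
finger_force: 0.0
tcp [ 522.5 -293.8  350.8] [ 3.1 -0.   0.3] t 24.77
pot_square_mid 0.74 [323. 244.] 6002 ztop 65.9 top [ 523. -294.] [59.1 57.8] 16.9 all [ 509.9 -297.9] [86.3 57.8] 16.9
nut_1_mid 0.86 [332. 233.] 294 ztop 26.2 top [ 524.7 -297.2] [17.2 15. ] 18.4 all [ 524.7 -297.2] [17.2 15. ] 18.4
```

View pics/w5.png

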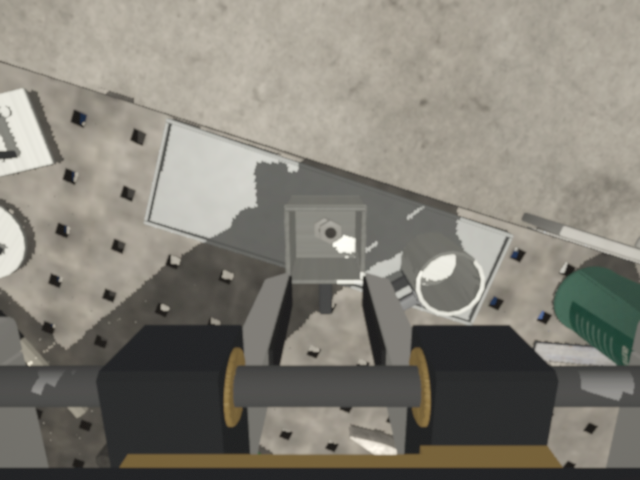

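Wrist view: the square pot mouth at (326,243) px shows the nuts in it at (332,232), one on top of the other (top at z = 26). Both are well below the mouth. Now the square lid.

```bash
python3 -m creep '{"slide":[[0,4.6,0],[0,4.5,0],[0,4.5,0],[0,4.5,0],[-0.1,4.5,-3],[0,4.5,-3],[0,0,0],[0,0,0]],"turn":[0.115,0.112,0,0,0,0,0,0],"claw":[0.5,0.5,0.5,0.5,0.5,0.5,0.5,0.5]}'
python3 w.py w6 lid_square_bar
```

```text
clock: 25.88
eef_pos: [521.6, -23.2, 289.4]
eef_rot: [-3.141, 0.001, 0.529]
wrist_force: [0.2, -0.9, 0.2]
finger_gap: 46.9
finger_force: 0.0
tcp [521.7 -23.6 289.8] [ 3.1 -0.   0.5] t 25.93
lid_square_bar 0.6 [323. 248.] 6425 ztop 38.8 top [521.4 -21.1] [38.7  9.8] 30.5 all [521.2 -21.9] [59.5 59.1] 29.8
```

```bash
python3 -m creep '{"slide":[[0,0.2,-3],[0,0,-3],[0,0,-1.2],[0,0,0]],"turn":[0,0,0,0],"claw":[0.45,0.45,0.45,0.45]}'
python3 -m creep '{"slide":[[0,0,0],[0,0,0],[0,0,0],[0,0,0],[0,0,0],[0,0,0]],"turn":[0,0,0,0,0,0],"claw":[0.02,0.02,0.02,0.02,0.02,0.02]}' 50
python3 -m creep '{"slide":[[0,0,3],[0,0,4],[0,0,4],[0,0,0]],"turn":[0,0,0,0],"claw":[0.02,0.02,0.02,0.02]}'
```

```text
clock: 26.48
eef_pos: [521.7, -21.4, 217.7]
eef_rot: [-3.141, 0.0, 0.528]
wrist_force: [0.3, 0.7, 0.1]
finger_gap: 42.6
finger_force: 0.0
clock: 27.22
eef_pos: [521.6, -20.9, 217.9]
eef_rot: [3.141, -0.0, 0.529]
wrist_force: [-0.9, -0.2, 5.5]
finger_gap: 9.4
finger_force: 50.0
clock: 27.72
eef_pos: [521.7, -20.9, 330.1]
eef_rot: [3.139, -0.004, 0.529]
wrist_force: [-0.1, -1.1, -1.5]
finger_gap: 9.0
finger_force: 50.0
```

```bash
python3 -m creep '{"slide":[[0.1,-4.5,0],[0,-4.5,0],[0,-4.5,0],[0,-4.6,0],[0,-4.6,0],[0,-4.6,0],[0,0,-2],[0,0,0]],"turn":[-0.115,-0.112,0,0,0,0,0,0],"claw":[0.02,0.02,0.02,0.02,0.02,0.02,0.02,0.02]}'
python3 w.py w7 lid_square_bar pot_square_mid
```

```text
clock: 28.72
eef_pos: [522.1, -293.9, 304.9]
eef_rot: [-3.138, 0.003, 0.301]
wrist_force: [-0.0, -0.1, -0.9]
finger_gap: 9.7
finger_force: 50.0
tcp [ 522.4 -293.7  306.3] [-3.1  0.   0.3] t 28.77
lid_square_bar 0.77 [327. 268.] 7400 ztop 125.9 top [ 521.1 -293.8] [39.   9.4] 17.7 all [ 524.8 -292.3] [50.6 59. ] 17.4
pot_square_mid 0.84 [326. 216.] 2388 ztop 66.1 top [ 547.1 -286.7] [ 8.9 57.6] 17.2 all [ 540.6 -288.7] [22.5 57.6] 17.3
```

View pics/w7.png

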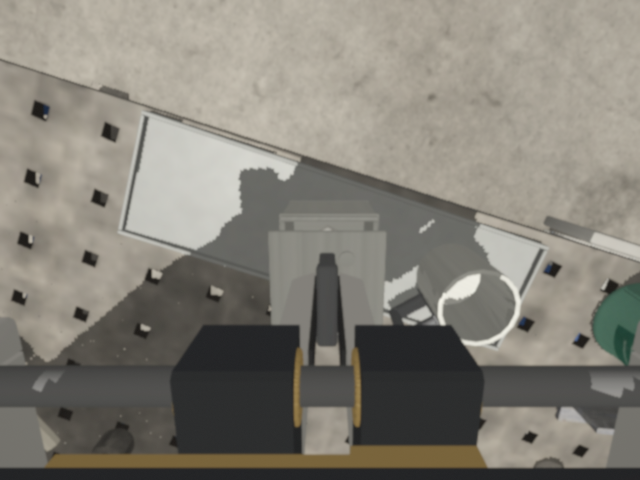

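Wrist view: the lid is level in the grip at (327,268) px, square with the pot rim behind it (330,215), and within 2 mm of centre. I'll lower it.

```bash
python3 -m creep '{"slide":[[0.12,0,-1],[0,0,-1],[0,0,-0.5],[0,0,-0.4],[0,0,-0.2],[0,0,0],[0,0,0]],"turn":[0,0,0,0,0,0,0],"claw":[0.02,0.02,0.02,0.02,0.02,0.02,0.02]}'
```

```text
clock: 29.75
eef_pos: [523.8, -293.9, 276.9]
eef_rot: [3.141, -0.0, 0.302]
wrist_force: [0.7, -0.3, -0.8]
finger_gap: 9.2
finger_force: 50.0
```

```bash
python3 -m creep '{"slide":[[0,0,-0.2],[0,0,0],[0,0,0],[0,0,0],[0,0,0],[0,0,3],[0,0,4],[0,0,0]],"turn":[0,0,0,0,0,0,0,0],"claw":[0.02,0.02,0.45,0.45,0.45,0.45,0.45,0.45]}'
python3 w.py w8 lid_square_bar pot_square_mid
python3 -m creep '{"slide":[[0,0,4],[0,0,0],[-1.7,4.5,0],[-1.7,4.5,0],[-1.7,4.5,0],[-1.7,4.5,0],[-1.7,4.5,0],[-1.7,4.5,0]],"turn":[0.17,0.17,0.17,0.17,0.17,0.17,0.17,0.17],"claw":[0.5,0.5,0.5,0.5,0.5,0.5,0.5,0.5]}'
python3 -m creep '{"slide":[[-1.7,4.5,0],[-1.7,4.5,0],[-1.7,4.5,0],[-1.7,4.5,0],[-1.7,4.5,0],[-0.9,4.5,0],[0,0,0]],"turn":[0.17,0.17,0.17,0.17,0.17,0.02,0],"claw":[0.5,0.5,0.5,0.5,0.5,0.5,0.5]}'
python3 - <<'E'
from w import *
p,P,k=look("w9",("lid_small_bar",))
c=np.array([332.7,255.2]);a=np.radians(55.3);R=np.array([[np.cos(a),np.sin(a)],[-np.sin(a),np.cos(a)]])
x=np.concatenate([P.reshape(-1,3),shot("scene")[1].reshape(-1,3)]);x=x[~np.isnan(x[:,2])];q=(x[:,:2]-c)@R.T
m=(abs(q[:,0])<105)&(q[:,1]>-60)&(q[:,1]<60)&(x[:,2]>60)&(x[:,2]<180)
g=np.floor(q[m]/15).astype(int)
for u,n in zip(*np.unique(g,axis=0,return_counts=True)):
    if n>4: print(u*15,n,x[m][(g==u).all(1),2].max())
E
```

```text
clock: 30.75
eef_pos: [523.9, -293.9, 347.7]
eef_rot: [3.138, -0.003, 0.302]
wrist_force: [-0.0, -0.5, -1.0]
finger_gap: 42.2
finger_force: 0.0
tcp [ 523.7 -293.9  345.6] [ 3.1 -0.   0.3] t 30.8
lid_square_bar 0.74 [324. 251.] 6381 ztop 95.8 top [ 523.6 -294.3] [39.2  9.2] 17.1 all [ 523.  -294.4] [58.8 58.4] 17.2
pot_square_mid 0.64 [322. 204.] 780 ztop 60.3 top [ 479.6 -306.7] [21.3  6.9] 17.3 all [ 510.  -298.1] [84.6 54. ] 17.2
clock: 31.9
eef_pos: [420.9, -22.6, 383.7]
eef_rot: [-3.14, -0.0, 1.667]
wrist_force: [-0.1, 0.4, -0.6]
finger_gap: 47.0
finger_force: 0.0
clock: 32.78
eef_pos: [326.9, 248.0, 383.6]
eef_rot: [-3.14, -0.001, 2.536]
wrist_force: [-0.2, -0.5, 0.4]
finger_gap: 47.1
finger_force: 0.0
tcp [327.3 246.8 383.6] [-3.1 -0.   2.5] t 32.83
lid_small_bar 0.81 [339. 220.] 2230 ztop 39.3 top [332.7 254.8] [ 9.8 38.5] 55.6 all [332.7 254.9] [51.1 50.2] 81.6
[ 60 -60] 319 170.94235318474085
[ 75 -60] 1065 174.1919692563094
[ 75 -45] 211 170.46726566816216
[ 90 -60] 40 168.23392656226503
[ 90 -45] 1672 167.58522425241785
```

View pics/w9.png

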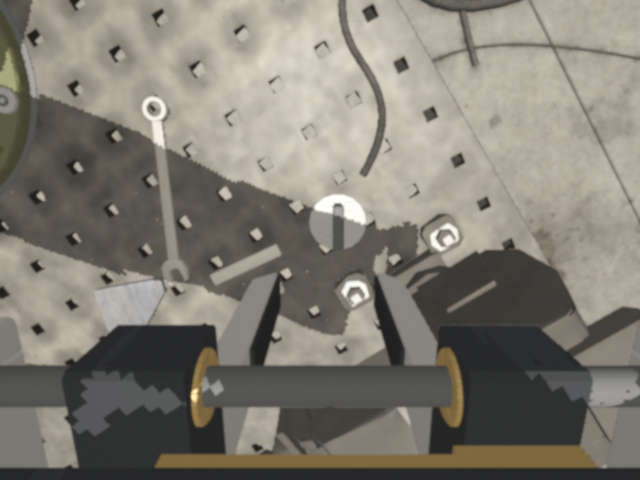

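Wrist view: small lid at (338,222) px with its bar upright in the image. Studs at (355,292) and (443,236) lie outside the finger paths, and the vise body is to the lower right. I'll grip about 8 mm off along the bar, away from the vise, turned 0.1 rad.

```bash
python3 -m creep '{"slide":[[-0.1,1.2,-3],[0,0,-3],[0,0,-3],[0,0,-3],[0,0,-2],[0,0,0]],"turn":[0.1,0,0,0,0,0],"claw":[0.35,0.35,0.35,0.35,0.35,0.35]}'
python3 -m creep '{"slide":[[0,0,-1],[0,0,-1],[0,0,-0.6],[0,0,0],[0,0,0]],"turn":[0,0,0,0,0],"claw":[0.35,0.35,0.35,0.35,0.35]}'
```

```text
clock: 33.67
eef_pos: [326.9, 257.1, 243.7]
eef_rot: [-3.139, -0.001, 2.63]
wrist_force: [0.1, -0.9, -0.3]
finger_gap: 33.0
finger_force: 0.0
clock: 34.3
eef_pos: [326.8, 258.2, 218.8]
eef_rot: [3.141, 0.0, 2.632]
wrist_force: [-0.1, 0.1, 0.5]
finger_gap: 32.9
finger_force: 0.0
```

```bash
python3 -m creep '{"slide":[[0,0,0],[0,0,0],[0,0,0],[0,0,0],[0,0,0],[0,0,0]],"turn":[0,0,0,0,0,0],"claw":[0.02,0.02,0.02,0.02,0.02,0.02]}' 50
python3 -m creep '{"slide":[[0,0,2],[0,0,3],[0,0,4],[0,0,4],[0,0,0]],"turn":[0,0,0,0,0],"claw":[0.02,0.02,0.02,0.02,0.02]}'
```

```text
clock: 35.05
eef_pos: [326.7, 258.2, 218.7]
eef_rot: [3.141, 0.0, 2.632]
wrist_force: [-0.1, 1.1, 2.6]
finger_gap: 9.4
finger_force: 50.0
clock: 35.67
eef_pos: [326.9, 258.2, 350.8]
eef_rot: [3.138, 0.002, 2.632]
wrist_force: [-0.7, -1.1, -2.5]
finger_gap: 9.3
finger_force: 50.0
```

```bash
python3 -m creep '{"slide":[[0.5,-4.4,0],[1.2,-4.4,0],[1.4,-4.4,0],[1.4,-4.4,0],[1.4,-4.4,0],[1.4,-4.4,0],[1.4,-4.4,0],[1.4,-4.4,0]],"turn":[0,0,-0.1,-0.1,-0.1,-0.1,-0.1,0],"claw":[0.02,0.02,0.02,0.02,0.02,0.02,0.02,0.02]}'
python3 -m creep '{"slide":[[1.4,-4.4,0],[1.4,-4.4,0],[1.4,-4.4,0],[1.4,-4.4,0],[1.4,-4.4,0],[1.4,-4.4,0],[0.7,-2.95,0],[0,0,0]],"turn":[0,0,0,0,0,0,0,0],"claw":[0.02,0.02,0.02,0.02,0.02,0.02,0.02,0.02]}'
python3 w.py w10 lid_small_bar pot_small_mid pot_large_mid
```

```text
clock: 36.67
eef_pos: [427.8, -95.4, 347.2]
eef_rot: [-3.14, -0.001, 2.13]
wrist_force: [0.3, 0.1, -0.6]
finger_gap: 9.5
finger_force: 50.0
clock: 37.67
eef_pos: [518.5, -388.9, 345.9]
eef_rot: [-3.14, -0.003, 2.13]
wrist_force: [0.4, -0.4, -1.6]
finger_gap: 9.3
finger_force: 50.0
tcp [ 518.5 -387.8  346.3] [-3.1 -0.   2.1] t 37.73
lid_small_bar 0.8 [326. 280.] 3693 ztop 166.5 top [ 521.5 -394.1] [ 9.  39.6] 31.7 all [ 520.8 -390.2] [52.2 44.8] 7.9
pot_small_mid 0.95 [322. 228.] 2526 ztop 66.1 top [ 515.8 -381.8] [49.5 29.3] 30.2 all [ 512.2 -375.7] [49.4 65.6] 30.4
```

View pics/w10.png

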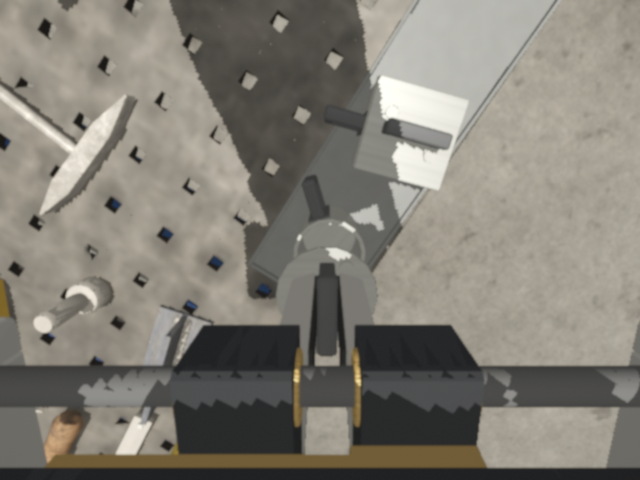

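Wrist view: small lid level in the grip at (326,285) px, small pot rim just ahead at (328,240), square lid seated at (412,130). I'll fit the pot rim for the final offset.

Run:
```python
from w import *
from scipy.optimize import least_squares
for cam in ("wrist","side"):
    P=shot(cam)[1];x=P.reshape(-1,3);x=x[~np.isnan(x[:,2])]
    z=65.9 if cam=="wrist" else 66
    s=x[(np.hypot(x[:,0]-522,x[:,1]+393)<34)&(abs(x[:,2]-z)<2)][:,:2]
    f=least_squares(lambda v:np.hypot(s[:,0]-v[0],s[:,1]-v[1])-24.5,[522,-393],loss="soft_l1");print(cam,len(s),f.x,np.std(f.fun))
```

```text
wrist 468 [ 522.5 -393. ] 0.8791449879423794
side 146 [ 521.1 -392.1] 1.292430728389283
```

```bash
python3 -m creep '{"slide":[[0.1,0.1,-2],[0,0,-2],[0,0,-1],[0,0,-1],[0,0,-0.5],[0,0,-0.3],[0,0,0],[0,0,0]],"turn":[0,0,0,0,0,0,0,0],"claw":[0.02,0.02,0.02,0.02,0.02,0.02,0.02,0.02]}'
python3 w.py w11 lid_small_bar
```

```text
clock: 38.98
eef_pos: [519.8, -386.4, 281.0]
eef_rot: [3.141, 0.001, 2.132]
wrist_force: [1.2, -0.1, -1.4]
finger_gap: 9.4
finger_force: 50.0
tcp [ 519.7 -386.4  281. ] [3.1 0.  2.1] t 39.02
lid_small_bar 0.75 [326. 279.] 3575 ztop 101.6 top [ 523.3 -392.1] [ 8.9 39.6] 31.9 all [ 522.7 -388.2] [51.5 44.5] 5.2
```

```bash
python3 -m creep '{"slide":[[-0.05,-0.05,-0.2],[0,0,-0.2],[0,0,-0.13],[0,0,0],[0,0,0],[0,0,0]],"turn":[0,0,0,0,0,0],"claw":[0.02,0.02,0.02,0.02,0.02,0.02]}'
python3 -m creep '{"slide":[[0,0,0],[0,0,0],[0,0,0],[0,0,3],[0,0,4],[0,0,4],[-2,4,0],[0,0,0]],"turn":[0,0,0,0,0,0,0,0],"claw":[0.4,0.4,0.4,0.4,0.4,0.4,0.4,0.4]}'
python3 - <<'E'
from w import *
look("w12",("lid_small_bar","pot_small_mid","lid_square_bar","pot_square_mid"))
look("s12",("lid_small_bar","lid_square_bar","pot_large_mid","nut_1_mid"),"scene")
E
```

```text
clock: 39.83
eef_pos: [519.2, -386.9, 275.8]
eef_rot: [3.141, 0.001, 2.132]
wrist_force: [-1.7, 1.6, 5.5]
finger_gap: 9.3
finger_force: 50.0
clock: 40.83
eef_pos: [498.6, -345.2, 385.7]
eef_rot: [3.142, -0.0, 2.133]
wrist_force: [0.9, 0.7, 0.5]
finger_gap: 38.0
finger_force: 0.0
tcp [ 499.1 -346.3  385.8] [3.1 0.  2.1] t 40.88
lid_small_bar 0.85 [322. 295.] 2726 ztop 96.2 top [ 522.2 -392.2] [ 9.4 38.6] 32.2 all [ 522.5 -391.9] [50.3 50.7] 31.1
pot_small_mid 0.83 [311. 256.] 1074 ztop 61.0 top [ 502.3 -364.1] [38.6 36.4] 35.0 all [ 505.1 -365.6] [46.2 42. ] 32.9
lid_square_bar 0.6 [386. 197.] 5330 ztop 95.8 top [ 523.  -294.9] [39.6 10.1] 17.2 all [ 523.2 -294.9] [58.9 59. ] 18.0
pot_square_mid 0.95 [72. 29.] 6444 ztop 62.3 top [ 242.5 -310.3] [58.4 48.4] 67.3 all [ 238.2 -308.4] [58.6 58. ] 67.5
pot_square_mid 0.66 [337. 176.] 507 ztop 60.8 top [ 481.7 -308.2] [26.7 12.1] 15.5 all [ 481.4 -305.1] [27.6 50.5] 17.3
tcp [ 499.4 -347.5  385. ] [-3.1 -0.   2.1] t 41.12
lid_small_bar 0.57 [476. 310.] 524 ztop 93.7 top [ 519.8 -392.8] [ 7.4 34. ] 35.8 all [ 518.5 -393.3] [44.9 47.4] 28.0
lid_small_bar 0.31 [461. 331.] 913 ztop 59.6 top [ 501.5 -387.6] [18.9 72.7] 24.5 all [ 528.8 -376.2] [81.7 74.5] 22.6
lid_square_bar 0.82 [437. 282.] 609 ztop 94.2 top [ 520.4 -294.4] [37.5 10.5] 19.4 all [ 523.6 -293.4] [62.7 58. ] 16.0
```

View pics/s12.png

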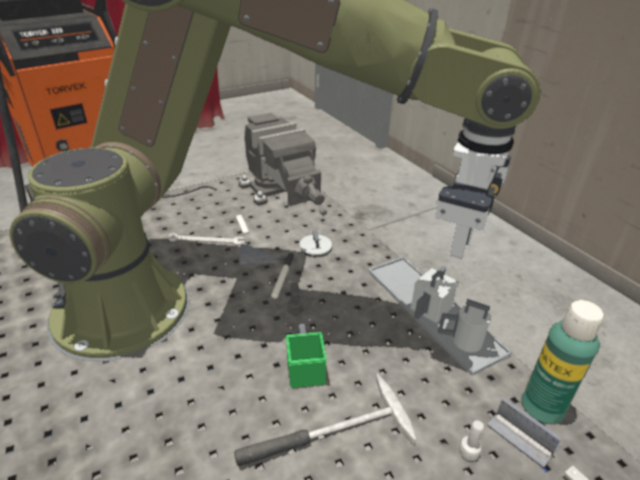

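Scene view: both steel pots stand in the tray at (433,300) and (470,325) with lids seated, their bar tops at the expected 95 mm. The gripper is clear. No large pot shows in any view, so the large lid at (316,244) stays where it is.

```bash
python3 -c "
from cell import manip
print(manip.sign_off())"
```

```text
the job is handed in; nothing more can be done
None
```

The job is handed in, with no verdict returned: the last pictures show the square pot (both nuts inside) and the small round pot upright in the grey tray with their lids seated; I saw no large pot, so its lid stays on the bench.

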